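Fetch the dish carrier out of the deep canister with the bayonet picker

ROBOT

A 6-joint arm with a two-finger parallel gripper is mounted at the origin on a cart in front of the work surface, level with it; the furniture and walls round the work are solid. World frame = base frame: x ahead of the robot, y to its left, z up, the work surface at z = 0. Lengths are in m, angles in rad, forces in N, time in s.
With the tool pointing down it reaches from about 0.325 to 1 m from the base axis. Payload 5.1 kg.
Tool frame: the origin (TCP) lies at the very end of the fingers, on their centre line; the grasp point (between the pads) lies 19 mm behind it; z points along the fingers, y is the line along which they close (so a half turn about z gives the same grasp; the last joint's range is limited). The gripper opens to 85 mm and grips with 20 to 120 N. Pads are 22 mm wide; open, the fingers measure 114 mm over their backs; the gripper's body (76 mm by 85 mm) begins 54 mm behind the grasp point. The pads swing forward as they close: fully open they stand 13 mm farther back than shut.
Start: joints at [1.23, 0.124, 1.65, -0, 1.367, -0.083], TCP at [0.166, 0.629, 0.231] pointing down, gripper open.
Joint ranges: [-2.61, 2.61], [-1.02, 2.33], [0.03, 2.71], [-1.35, 4.49], [0.32, 2.68], [-2.91, 2.91]. Speed limits (rad/s): [2.57, 2.57, 3.14, 3.14, 3.14, 3.14].

INTERFACE

Orientations are given as a unit quaternion [w, x, y, z].
In Python, from cell import observe, snapshot, camera_params, hand_in gives the robot as it stands. The module is installed in compiled form; this text tells all that it offers.
- The arm moves only by the tool move_arm, never from a script. Its argument "motion" is a list that holds one entry, the list of rows, each a list of 7 numbers: the turn, a rotation vector about the tool's x, y, z in degrees, then the shift along the tool's x, y, z in mm, then the opening, from 0 (shut) to 1 (fully open). A call has 1 to 10 rows; each row is the pose to reach, as a shift and turn from the pose commanded when the call began, along the tool's axes at that moment; what a row does not reach only later rows make up. A row lasts 1/12 s, in which the tool goes at most 41.7 mm and 7.16 degrees, less where a joint would pass 70% of its speed; a pose out of reach is approached as far as the arm can. A call with a gripper value outside its range is refused whole. The fingers move at their own pace and stop on an object; "force" is the grip in N (left out, the last holds). Time passes only in rows, so rows that repeat a pose let the fingers close. It gives the time, the measured TCP pose, the force, the opening and the grip force at its end, in the units of the state.
- observe(): the state, without advancing time (a new reading comes with each control period).
- snapshot(name): name is "scene" or "top"; returns (picture, depth): 400x640x3 uint8, blue, green, red; 400x640 float32, m along the optical axis (not along the pixel's ray), 0 where there is no reading.
- camera_params(name): a dict with "fx", "fy", "cx", "cy" (pixels), "D" ([k1, k2, p1, p2, k3] as OpenCV has them; the pictures are not rectified), "world_from_camera" (4x4, takes a point from camera to world coordinates). Camera axes: x right, y down, z forward; pixel columns grow to the right and rows downward; lengths in m; the calibration is good to about 2 mm. A picture is of the moment at which its call begins. camera_params takes no time and is no camera call.
- hand_in(): hands the job in; it is judged then, once.
The state is a dict: "time_s": time; "q": joint angles; "joint_vel": joint speeds; "joint_torque": joint torques, N m; "tool_pos": TCP position; "ee_rot": TCP orientation; "ft_force": force on the tool from outside, world axes, zero at the start; "moment": the same for the moment, N m; "width": finger opening in m; "grip_force": force on a finger pad.
Only numpy, scipy, OpenCV 4.12 (cv2) and the standard library are available. Lean on these libraries where they do the work, as an engineer would, in place of code of your own. Each camera call takes 0.05 s, during which the arm holds its last target. There are 200 camera calls.

TASK

A culture dish sits in its carrier at the bottom of the deep steel canister: take the blue-handled picker from its stand, feel its two prongs down past the carrier's red swivelling tee, turn the picker so that its feet pass under the tee, and lift the carrier out upright. Stand it with its dish gently on the round cork mat, unhook the picker and hang it back on its stand. Do not press hard on the carrier or canister, do not touch carrier or dish with the gripper, and leave the other things alone.

Things in the scene. Friction and masses are not known exactly. Their poses are not given: they have to be found in the camera images.
- canister: Fixed upright open-topped steel canister, 132 mm high, bore 86 mm in diameter, outside 91 mm (foot disc 106 mm, 4 mm thick). Origin at the centre of its underside on the worktop; inner floor 5 mm above it.
- carrier: Loose aluminium dish carrier (0.3 to 0.5 kg), standing on the canister floor, a few mm off centre. Origin at the centre of its underside, z up. Round, 72 mm in diameter; a flat top plate (72 mm disc), its upper face 28 mm above the origin, covers the dish. On the plate, on the carrier's axis, stands a red tee. Press on it with less than 35 N.
- tee_middle (a point): Middle of the tee's cross-bar, 51 mm above the carrier's origin (axes are the carrier's, NOT the bar's). The bar is a level round rod, 8 mm thick, 58 mm long, on a 7 mm post (15 mm collar, 4 mm high, at its foot). The tee swivels lightly without limit; which way the bar lies is not reported, may be any direction, unrelated to the carrier's yaw: see it or feel for it.
- dish: Closed culture dish, 60 mm in diameter, 15 mm high, lying loose in the carrier's pan with 2 mm of play. Origin at the centre of its underside, 4 mm above the carrier's origin.
- mat_top (a point): Centre of the upper face of the fixed round cork mat, 112 mm in diameter, 6 mm thick.
- picker_grip (a point): Middle of the flat blue handle of the picker (loose, 157 mm long, 0.15 kg, hanging upright in its stand). Handle 36 mm wide along the picker's x, 14 mm thick along y (grip across this), from 24 mm below this point to 20 mm above. z points up along the picker; the feet's undersides are 137 mm below this point.
- picker_feet (a point): Centre line of the picker, level with the undersides of its feet. Prongs (6 mm rods) run down at x = +18 and -18 mm. The foot of the +x prong points to +y, that of the -x prong to -y: 6 mm thick, reaching 23 mm sideways, with an upturned lip at the end, its top 10 mm above the underside. Between prong and lip is a 15 mm pocket for the tee's bar.
- picker_yoke (a point): Middle of the yoke that joins the prongs, 42 mm above the feet's undersides. Feet pass the bar when it lies 66 to 154 deg counter-clockwise (from above) of the picker's x; else they land on it. With the lips below the bar, turn counter-clockwise up to 145 deg: the feet go under it until the prongs meet it; then raise. Unhook: lower about 4 mm, turn clockwise 80 deg, raise.
- picker_guard (a point): Centre of the underside of the picker's blue guard disc (80 mm in diameter, 5 mm thick), 32 mm below point picker_grip, by which the picker hangs on the stand.
- stand_rest (a point): Where the picker hangs: midway between the two prongs of the fixed grey stand, level with their upper faces, 125 mm above the worktop. The prongs run along the stand's x, 64 mm apart, 88 mm over all, open to -x; an upright plate joins them 47 mm to +x. The guard disc rests on both prongs, its centre here; the picker fits down through the gap in any yaw.
- media_bottle: Bystander: bottle with blue cap and amber contents, 56 mm, 107 mm high. Origin under its centre.
- agar_bottle: Bystander: bottle with blue cap and white contents, 56 mm, 107 mm high. Origin under its centre.
- timer: Bystander: white timer, 33x52x47 mm. Origin under its centre.
- dish_amber: Bystander: closed dish with amber contents, 60 mm, 15 mm high. Origin under its centre.
- dish_blue: Bystander: closed dish with grey-blue contents, 60 mm, 15 mm high. Origin under its centre.

How it is judged:
On the way, in this order (a step that is already met when the one before it is completed fails the run):
1. the carrier hangs upright from the picker, clear above the canister's rim, the dish in it (height (world z) of carrier above 0.135 m and contact force between picker and carrier above 0.5 N and angle between carrier's own z axis and vertical below 0.3 rad and distance between dish and carrier below 0.012 m), for 0.2 s.
2. the carrier stands on the mat and the picker is off it (horizontal distance between carrier and mat_top below 0.03 m and height (world z) of carrier between 0.002 and 0.011 m and angle between carrier's own z axis and vertical below 0.12 rad and contact force between picker and carrier below 0.05 N and height (world z) of picker_grip above 0.21 m), for 0.1 s.
At the end, for the whole second after the job is handed in: The carrier stands upright on the cork mat within 30 mm of its centre, at rest, with the dish lying in it; the picker hangs upright on its stand, guard disc within 20 mm of its place between the prongs (horizontal distance between carrier and mat_top below 0.03 m and height (world z) of carrier between 0.002 and 0.011 m and angle between carrier's own z axis and vertical below 0.12 rad and distance between dish and carrier below 0.012 m and linear speed of each of carrier, dish below 0.02 m/s and distance between picker_guard and stand_rest below 0.02 m and angle between picker_grip's own z axis and vertical below 0.15 rad); the robot touches nothing.
It fails at once if picker presses the carrier or the canister with more than 35 N (contact force between picker and carrier above 35 N or contact force between picker and canister above 35 N).
It fails at once if carrier is wedged against the canister or set on the mat with more than 45 N (contact force between carrier and canister above 45 N or contact force between carrier and mat above 45 N).
It fails at once if gripper or arm touches the carrier or the dish (contact force between any of the fingers, the arm and carrier above 0.5 N or contact force between any of the fingers, the arm and dish above 0.5 N).
It fails at once if dish tipped by more than about 25 degrees (angle between dish's own z axis and vertical above 0.45 rad).
It fails at once if a bystander is moved by more than 30 mm (distance of any of media_bottle, agar_bottle, timer, dish_amber, dish_blue from where it was at the start of the episode above 0.03 m).
It also fails if it takes over 72 s, if anything falls off the work surface, if the arm or the gripper's body presses on something with over 40 N, if the wrist force passes 120 N, or if a joint passes its speed limit or range.

## Working session

There is one attempt and no reset: what is moved stays moved. The work goes in short steps, Python scripts to look and compute and a tool call to move; the robot and the scene stay as the last step left them, time stands still between calls to the robot, and variables do not carry over. Pictures are saved under pics/ and viewed, at most 10 in all, crops included, and the job is handed in when it is done.

Besides the shell and the picture viewer there is one more tool, called after "Call:" by a JSON object that holds its "fn" and its "kwargs", one argument or row to a line. move_arm: Moves the arm, as the interface text tells. Its arguments: {"type":"object","properties":{"motion":{"type":"array","items":{"type":"array","items":{"type":"array","items":{"type":"number"}}}},"force":{"type":"number"}},"required":["motion"]}

```bash
mkdir -p pics; cat > h.py <<'E'
import numpy as np, cv2, json
from cell import observe, snapshot, camera_params, hand_in
from scipy.spatial.transform import Rotation as R
def cloud(n):
    im,d=snapshot(n); c=camera_params(n); K=np.array([[c['fx'],0,c['cx']],[0,c['fy'],c['cy']],[0,0,1]])
    v,u=np.mgrid[:400,:640]
    p=cv2.undistortPoints(np.stack([u,v],-1).reshape(-1,1,2).astype(float),K,np.array(c['D'],float)).reshape(400,640,2)
    P=np.dstack([p,np.ones((400,640))])*d[...,None]
    T=np.array(c['world_from_camera']); W=P@T[:3,:3].T+T[:3,3]; W[d==0]=np.nan
    return im,d,W,p,T
def ray(p,T,u,v,z):
    a=T[:3,:3]@np.array([*p[int(round(v)),int(round(u))],1]); return T[:3,3]+a*(z-T[2,3])/a[2]
E
python3 - <<'E'
from h import *
o=observe(); print({k:np.round(v,3) for k,v in o.items()})
for n in('scene','top'):
    im,d,W,p,T=cloud(n); cv2.imwrite(f'pics/{n}0.png',im); np.savez(f'{n}0.npz',im=im,W=W,p=p,T=T); print(n,T.round(3).tolist(),(d==0).mean())
E
```

```text
{'time_s': np.float64(0.0), 'q': array([ 1.23 ,  0.125,  1.652,  0.   ,  1.367, -0.083]), 'joint_vel': array([ 0.   , -0.   , -0.   , -0.   , -0.001,  0.001]), 'joint_torque': array([-0.0000e+00, -4.2363e+01, -3.6544e+01, -0.0000e+00,  7.0000e-03,
       -0.0000e+00]), 'tool_pos': array([0.166, 0.628, 0.23 ]), 'ee_rot': array([-0.   ,  0.129,  0.992, -0.001]), 'ft_force': array([-0.187,  0.122,  0.457]), 'moment': array([ 0.034,  0.045, -0.01 ]), 'grip_force': np.float64(0.0), 'width': np.float64(0.086)}
scene [[-0.708, 0.627, -0.323, 0.885], [0.706, 0.625, -0.333, 0.611], [-0.007, -0.464, -0.886, 1.009], [0.0, 0.0, 0.0, 1.0]] 0.0040546875
top [[0.013, -0.996, 0.085, 0.414], [-1.0, -0.013, 0.005, 0.271], [-0.004, -0.085, -0.996, 1.44], [0.0, 0.0, 0.0, 1.0]] 0.0039765625
```

View pics/scene0.png

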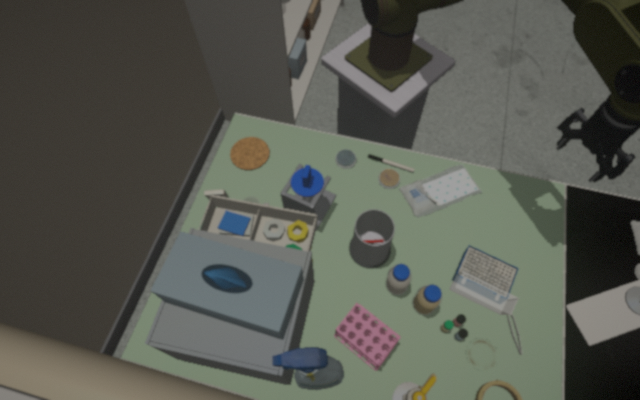

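View pics/top0.png

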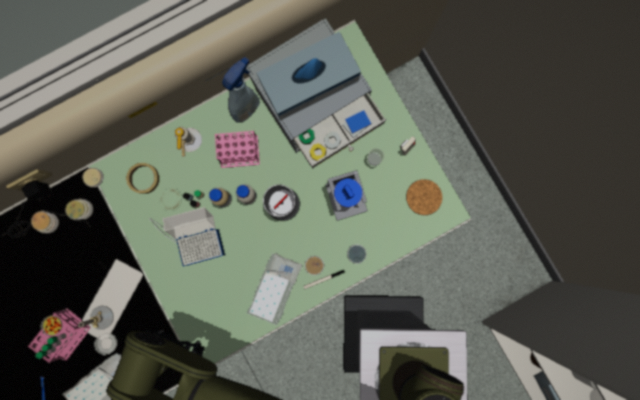

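The scene view shows the canister at (372,240), the stand at (305,187) and the mat at (250,153). In the top view they are at (282,202), (347,193) and (424,197), with the red tee bar visible at (282,202).

```bash
cat > m.py <<'E'
from h import *
for n in('top','scene'):
    f=np.load(n+'0.npz'); im,W,p,T=f['im'],f['W'],f['p'],f['T']
    hsv=cv2.cvtColor(im,cv2.COLOR_BGR2HSV); H,S,V=hsv[...,0].astype(int),hsv[...,1],hsv[...,2]
    def box(c,r):
        m=np.zeros((400,640),bool); m[c[1]-r:c[1]+r,c[0]-r:c[0]+r]=1; return m
    C,Sd,M=((282,202),(347,193),(424,197)) if n=='top' else ((372,240),(305,187),(250,153))
    Z=W[...,2]
    m=box(M,26)&(H<20)&(S>90); c=max(cv2.findContours(m.astype('u1'),0,2)[0],key=cv2.contourArea)
    e=cv2.fitEllipse(c); print(n,'mat',ray(p,T,*e[0],.006).round(4),np.nanmedian(Z[m]).round(4),e[1])
    m=box(C,32)&(Z>.122)&(Z<.145); q=W[m]; A=np.c_[2*q[:,:2],np.ones(len(q))]; s=np.linalg.lstsq(A,(q[:,:2]**2).sum(1),rcond=None)[0]
    print('rim',s[:2].round(4),np.sqrt(s[2]+s[:2]@s[:2]).round(4),len(q),np.median(q[:,2]).round(4))
    m=box(C,22)&((H<9)|(H>170))&(S>110); v,u=np.nonzero(m); e=cv2.minAreaRect(np.c_[u,v].astype('f4')); print('red',len(u),e,np.nanmedian(Z[m]).round(4))
    b=cv2.boxPoints(e); L=[np.linalg.norm(b[i]-b[i-1]) for i in range(4)]
    i=int(np.argmin(L)); j=(i+2)%4; a1=(b[i]+b[i-1])/2; a2=(b[j]+b[j-1])/2
    r1,r2=ray(p,T,*a1,.056),ray(p,T,*a2,.056); print('tee',r1.round(4),r2.round(4),((r1+r2)/2).round(4),'ang',np.degrees(np.arctan2(*(r2-r1)[1::-1])))
    bl=box(Sd,30)&(H>100)&(H<130)&(S>120)
    g=bl&(Z>.11)&(Z<.145); q=W[g]; print('guard',len(q),np.median(q,0).round(4),q[:,:2].min(0),q[:,:2].max(0))
    c=cv2.minEnclosingCircle(q[:,:2].astype('f4')); print(c)
    g=bl&(Z>.165); q=W[g]; print('handle',len(q)); 
    if len(q)>3: r=cv2.minAreaRect(q[:,:2].astype('f4')); print(r,np.percentile(q[:,2],[5,50,95]).round(4)); 
    g=box(Sd,32)&(S<90)&(Z>.11)&(Z<.14); q=W[g]; print('prongs',len(q),cv2.minAreaRect(q[:,:2].astype('f4')),np.median(q[:,2]))
    x,y=(C,Sd)[1]; cs=[cv2.resize(im[y-30:y+30,x-30:x+30],(380,380),interpolation=2) for x,y in (C,Sd)]
    cv2.imwrite(f'pics/c_{n}.png',np.hstack(cs))
E
python3 m.py; python3 -c "
import cv2,numpy as np
cv2.imwrite('pics/cc.png',cv2.resize(np.vstack([cv2.imread('pics/c_%s.png'%n) for n in('top','scene')]),(600,600)))"
```

```text
top mat [ 0.5507 -0.0342  0.006 ] 0.0055 (34.200111389160156, 34.73826599121094)
rim [0.5244 0.3991] 0.0439 112 0.1305
red 27 ((280.75, 201.25001525878906), (1.4142135381698608, 16.26345443725586), 45.0) 0.0586
tee [0.5105 0.4172 0.056 ] [0.5436 0.3853 0.056 ] [0.527  0.4013 0.056 ] ang -43.93228337291633
guard 537 [0.5472 0.2082 0.1296] [0.51050507 0.16839707] [0.5874671  0.24463606]
((0.5491495132446289, 0.20576976239681244), 0.039942335337400436)
handle 72
((0.5488829016685486, 0.20561745762825012), (0.035853348672389984, 0.013781827874481678), 32.33470916748047) [0.1714 0.1755 0.1815]
prongs 307 ((0.5804000496864319, 0.22572451829910278), (0.1521746963262558, 0.10716521739959717), 18.537551879882812) 0.12433244715125502
scene mat [ 0.5578 -0.0324  0.006 ] 0.005 (30.937585830688477, 37.94415283203125)
rim [0.53 0.4 ] 0.044 242 0.1294
red 29 ((373.56097412109375, 241.04879760742188), (1.7669044733047485, 15.018688201904297), 83.6598129272461) 0.0589
tee [0.5423 0.3947 0.056 ] [0.5132 0.4166 0.056 ] [0.5278 0.4057 0.056 ] ang 143.07425716393595
guard 587 [0.5587 0.2134 0.1292] [0.51589829 0.16813269] [0.5912814  0.24435665]
((0.5535244345664978, 0.20740000903606415), 0.039563752710819244)
handle 93
((0.5553964972496033, 0.20716896653175354), (0.033737897872924805, 0.014521991834044456), 33.90077209472656) [0.1667 0.1749 0.1776]
prongs 484 ((0.5929649472236633, 0.21897873282432556), (0.1628883183002472, 0.08877507597208023), 17.986568450927734) 0.12355551112294927
```

View pics/cc.png

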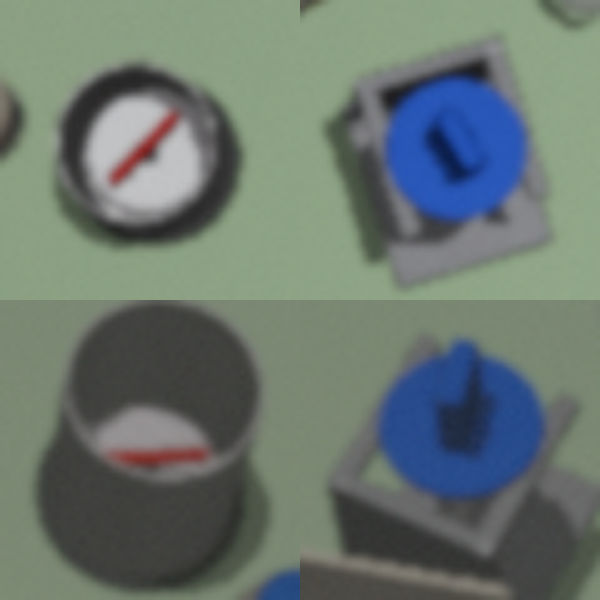

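The crop shows the tee bar running from +x,−y to −x,+y at about 138° (or −42°). The handle's long side lies at about 33°, and the stand opens toward −x. That makes bar minus picker about 105°, which is already in the passing window.

```bash
cat > go.py <<'E'
import sys
from h import *
# target x y z(mm) yaw_of_tool_y(deg): prints shift (tool axes) and turn about tool z
x,y,z,w=map(float,sys.argv[1:5]); o=observe()
q=o['ee_rot']; r=R.from_quat(q,scalar_first=True); M=r.as_matrix()
t=np.radians(w); c=np.array([np.cos(t),np.sin(t),0]); zz=np.array([0,0,-1.]); G=np.c_[np.cross(c,zz),c,zz]
print('turn',np.degrees(R.from_matrix(M.T@G).as_rotvec()).round(1),'shift',(M.T@(np.array([x,y,z])/1000-o['tool_pos'])*1000).round(1),'t',round(o['time_s'],2),'yaw',np.degrees(np.arctan2(M[1,1],M[0,1])).round(1),'q6',np.degrees(o['q'][5]).round(0),o['ft_force'].round(1))
E
python3 go.py 551 206.5 250 -57
```

```text
turn [-1.000e-01  1.000e-01  1.322e+02] shift [-480.1 -309.3  -19.3] t 0.1 yaw 75.2 q6 -5.0 [ 0.3 -0.7  0.1]
```

Call:
{"fn": "move_arm", "kwargs": {
  "motion": [
    [[0,0,66,-300,-193,-25,1],[0,0,66,-300,-193,-25,1],[0,0,66,-300,-193,-25,1],[0,0,66,-300,-193,-25,1],[0,0,66,-300,-193,-25,1],[0,0,66,-300,-193,-25,1],[0,0,66,-300,-193,-25,1],[0,0,66,-300,-193,-25,1],[0,0,66,-300,-193,-25,1],[0,0,66,-300,-193,-25,1]]
  ]
}}

```text
time_s: 0.93
tool_pos: [0.4094, 0.362, 0.2564]
ee_rot: [0.001, 0.652, 0.758, -0.0]
ft_force: [-0.7, 0.7, -0.1]
width: 0.0854
grip_force: 0.0
```

```bash
python3 go.py 551 206.5 250 -57
```

```text
turn [ 0.1  0.  65.7] shift [-175.1  116.6    6.8] t 0.93 yaw 8.7 q6 27.0 [-0.7  0.7 -0.1]
```

Call:
{"fn": "move_arm", "kwargs": {
  "motion": [
    [[0,0,66,-175,116.5,6.5,1],[0,0,66,-175,116.5,6.5,1],[0,0,66,-175,116.5,6.5,1],[0,0,66,-175,116.5,6.5,1],[0,0,66,-175,116.5,6.5,1],[0,0,66,-175,116.5,6.5,1],[0,0,66,-175,116.5,6.5,1],[0,0,66,-175,116.5,6.5,1],[0,0,66,-175,116.5,6.5,1],[0,0,66,-175,116.5,6.5,1]]
  ]
}}

```text
time_s: 1.77
tool_pos: [0.5495, 0.211, 0.2491]
ee_rot: [-0.0, 0.959, 0.283, -0.001]
ft_force: [0.3, 0.1, -0.1]
width: 0.0859
grip_force: 0.0
```

```bash
python3 go.py 551 206.5 140 -57
```

```text
turn [-0.   0.1 -0.1] shift [ -1.    4.6 109.1] t 1.77 yaw -57.1 q6 73.0 [ 0.3  0.1 -0.1]
```

Call:
{"fn": "move_arm", "kwargs": {
  "motion": [
    [[0,0,0,-1,4,20,1],[0,0,0,-1,4,45,1],[0,0,0,-1,4,70,1],[0,0,0,-1,4,90,1],[0,0,0,-1,4,103,1],[0,0,0,-1,4,109,1],[0,0,0,-1,4,109,1]]
  ]
}}

```text
time_s: 2.35
tool_pos: [0.55, 0.2072, 0.139]
ee_rot: [-0.0, 0.958, 0.286, -0.002]
ft_force: [-0.3, 0.8, 0.4]
width: 0.0851
grip_force: 0.0
```

```bash
python3 go.py 551 206.5 140 -57
```

```text
turn [-0.1  0.2  0.2] shift [ 0.4  1.1 -1. ] t 2.35 yaw -56.8 q6 72.0 [-0.3  0.8  0.4]
```

Call:
{"fn": "move_arm", "kwargs": {
  "motion": [
    [[0,0,0,0,0,0,0],[0,0,0,0,0,0,0],[0,0,0,0,0,0,0],[0,0,0,0,0,0,0],[0,0,0,0,0,0,0],[0,0,0,0,0,0,0],[0,0,0,0,0,0,0],[0,0,0,0,0,0,0]]
  ],
  "force": 80
}}

```text
time_s: 3.02
tool_pos: [0.5515, 0.2076, 0.1416]
ee_rot: [0.0, 0.958, 0.286, 0.001]
ft_force: [0.1, 0.7, 3.7]
width: 0.0131
grip_force: 78.2
```

Call:
{"fn": "move_arm", "kwargs": {
  "motion": [
    [[0,0,0,0,0,-10,0],[0,0,0,0,0,-30,0],[0,0,0,0,0,-55,0],[0,0,0,0,0,-80,0],[0,0,0,0,0,-105,0],[0,0,0,0,0,-130,0],[0,0,0,0,0,-145,0],[0,0,0,0,0,-150,0],[0,0,0,0,0,-150,0]]
  ]
}}

```text
time_s: 3.77
tool_pos: [0.5515, 0.2076, 0.2926]
ee_rot: [0.0, 0.958, 0.286, 0.001]
ft_force: [0.2, -0.8, -1.9]
width: 0.0132
grip_force: 77.8
```

```bash
python3 go.py 528 403 290 -57; python3 - <<'E'
from h import *
o=observe(); print(o['tool_pos'].round(4), o['width'])
for n in('top','scene'):
    im,d,W,p,T=cloud(n); cv2.imwrite(f'pics/{n}1.png',im); np.savez(f'{n}1.npz',im=im,W=W,p=p,T=T)
    H,S,V=cv2.split(cv2.cvtColor(im,cv2.COLOR_BGR2HSV)); Z=W[...,2]
    D=np.hypot(W[...,0]-.551,W[...,1]-.207)
    g=(H>100)&(H<130)&(S>120)&(D<.07)&(Z>.24); q=W[g]
    print(n,len(q),np.median(q[:,2]) if len(q) else 0, cv2.minEnclosingCircle(q[:,:2].astype('f4')) if len(q) else 0)
a=[cv2.imread('pics/top1.png')[120:270,200:430],cv2.imread('pics/scene1.png')[90:240,220:450]]
cv2.imwrite('pics/v1.png',cv2.resize(np.vstack(a),(460,600)))
E
```

```text
turn [ 0.  -0.1  0.2] shift [  87.4 -176.3    2.7] t 3.77 yaw -56.8 q6 72.0 [ 0.2 -0.8 -1.9]
[0.5515 0.2076 0.2926] 0.013172431106403606
top 125 0.2816916178215807 ((0.5175498127937317, 0.20111244916915894), 0.03180266544222832)
scene 709 0.2786319016181149 ((0.5538203716278076, 0.20776526629924774), 0.038742393255233765)
```

View pics/v1.png

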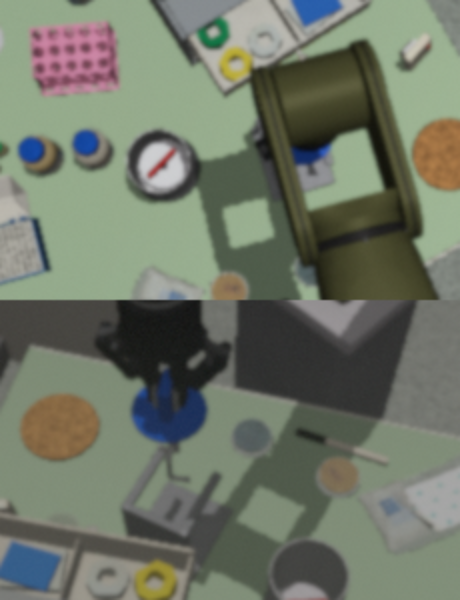

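The picker kept its place in the grip: the guard centre in the scene view is unchanged relative to the TCP. Next I carry it over the tee.

Call:
{"fn": "move_arm", "kwargs": {
  "motion": [
    [[0,0,0,7,-14,1,0],[0,0,0,20,-40,2,0],[0,0,0,35,-70,2,0],[0,0,0,50,-100,2,0],[0,0,0,65,-130,2,0],[0,0,0,77,-155,2,0],[0,0,0,85,-171,2,0],[0,0,0,87.5,-176.5,2,0],[0,0,0,87.5,-176.5,2,0],[0,0,0,87.5,-176.5,2,0]]
  ]
}}

```text
time_s: 4.7
tool_pos: [0.5275, 0.4021, 0.2878]
ee_rot: [0.001, 0.958, 0.286, -0.001]
ft_force: [0.1, -0.3, -3.2]
width: 0.0134
grip_force: 78.0
```

```bash
python3 go.py 528 403.5 200 -57; python3 - <<'E'
from h import *
print(observe()['tool_pos'].round(4))
im,d,W,p,T=cloud('scene')
H,S,V=cv2.split(cv2.cvtColor(im,cv2.COLOR_BGR2HSV)); Z=W[...,2]
D=np.hypot(W[...,0]-.53,W[...,1]-.403)
g=(H>100)&(H<130)&(S>120)&(D<.07)&(Z>.24); q=W[g]
print(len(q),np.median(q[:,2]), cv2.minEnclosingCircle(q[:,:2].astype('f4')))
E
```

```text
turn [0.  0.1 0.2] shift [ 1.3 -0.9 87.8] t 4.7 yaw -56.8 q6 89.0 [ 0.1 -0.3 -3.2]
[0.5275 0.4021 0.2878]
879 0.2757080409290458 ((0.5296871066093445, 0.4018532633781433), 0.03865718096494675)
```

Call:
{"fn": "move_arm", "kwargs": {
  "motion": [
    [[0,0,0,0,0,10,0],[0,0,0,0,0,25,0],[0,0,0,0,0,45,0],[0,0,0,0,0,65,0],[0,0,0,0,0,80,0],[0,0,0,0,0,90,0],[0,0,0,0,0,93,0],[0,0,0,0,0,93,0],[0,0,0,0,0,93,0]]
  ]
}}

```text
time_s: 5.5
tool_pos: [0.528, 0.4032, 0.1966]
ee_rot: [-0.0, 0.958, 0.286, 0.001]
ft_force: [0.5, 0.9, 0.1]
width: 0.0129
grip_force: 78.0
```

```bash
python3 go.py 528 403 158.5 -57
```

```text
turn [ 0.  -0.1  0.2] shift [-0.1  0.2 38.1] t 5.5 yaw -56.8 q6 90.0 [0.5 0.9 0.1]
```

Call:
{"fn": "move_arm", "kwargs": {
  "motion": [
    [[0,0,0,0,0,4,0],[0,0,0,0,0,8,0],[0,0,0,0,0,11,0],[0,0,0,0,0,13,0],[0,0,0,0,0,14.5,0],[0,0,0,0,0,16,0],[0,0,0,0,0,16,0],[0,0,0,0,0,16,0]]
  ]
}}

```text
time_s: 6.17
tool_pos: [0.5275, 0.403, 0.1797]
ee_rot: [0.0, 0.958, 0.286, -0.0]
ft_force: [0.9, -0.1, -1.4]
width: 0.0132
grip_force: 78.0
```

Call:
{"fn": "move_arm", "kwargs": {
  "motion": [
    [[0,0,0,0,0,1,0],[0,0,0,0,0,2,0],[0,0,0,0,0,3,0],[0,0,0,0,0,3,0]]
  ]
}}

```text
time_s: 6.5
tool_pos: [0.5274, 0.403, 0.1765]
ee_rot: [0.0, 0.958, 0.286, -0.0]
ft_force: [0.2, -0.6, -0.7]
width: 0.013
grip_force: 78.0
```

Call:
{"fn": "move_arm", "kwargs": {
  "motion": [
    [[0,0,0,0,0,1,0],[0,0,0,0,0,2,0],[0,0,0,0,0,3,0],[0,0,0,0,0,3,0]]
  ]
}}

```text
time_s: 6.83
tool_pos: [0.5274, 0.403, 0.1735]
ee_rot: [0.0, 0.958, 0.286, -0.0]
ft_force: [0.0, -0.1, -0.3]
width: 0.0131
grip_force: 78.0
```

No contact, so the feet are past the bar's top. I go on down.

Call:
{"fn": "move_arm", "kwargs": {
  "motion": [
    [[0,0,0,0,0,2,0],[0,0,0,0,0,4,0],[0,0,0,0,0,6,0],[0,0,0,0,0,8,0],[0,0,0,0,0,9,0],[0,0,0,0,0,10,0],[0,0,0,0,0,10,0]]
  ]
}}

```text
time_s: 7.42
tool_pos: [0.5274, 0.403, 0.1635]
ee_rot: [0.0, 0.958, 0.286, -0.0]
ft_force: [0.9, 0.2, -2.3]
width: 0.0133
grip_force: 78.0
```

Call:
{"fn": "move_arm", "kwargs": {
  "motion": [
    [[0,0,0,0,0,1,0],[0,0,0,0,0,2,0],[0,0,0,0,0,3,0],[0,0,0,0,0,4,0],[0,0,0,0,0,4,0],[0,0,0,0,0,4,0]]
  ]
}}

```text
time_s: 7.92
tool_pos: [0.5275, 0.403, 0.1597]
ee_rot: [0.0, 0.958, 0.286, -0.0]
ft_force: [-0.5, 0.5, -1.3]
width: 0.0131
grip_force: 78.0
```

```bash
python3 go.py 528 403 158.5 -57
```

```text
turn [0.  0.  0.2] shift [0.4 0.3 1.2] t 7.92 yaw -56.8 q6 90.0 [-0.5  0.5 -1.3]
```

Call:
{"fn": "move_arm", "kwargs": {
  "motion": [
    [[0,0,-3,0,0,0.5,0],[0,0,-8,0,0,0.5,0],[0,0,-14,0,0,0.5,0],[0,0,-20,0,0,0.5,0],[0,0,-26,0,0,0.5,0],[0,0,-32,0,0,0.5,0],[0,0,-38,0,0,0.5,0],[0,0,-43,0,0,0.5,0],[0,0,-45,0,0,0.5,0],[0,0,-45,0,0,0.5,0]]
  ]
}}

```text
time_s: 8.75
tool_pos: [0.5275, 0.4031, 0.1594]
ee_rot: [0.0, 0.776, 0.631, 0.0]
ft_force: [0.1, -0.6, -2.5]
width: 0.0131
grip_force: 78.0
```

Call:
{"fn": "move_arm", "kwargs": {
  "motion": [
    [[0,0,-3,0,0,0,0],[0,0,-8,0,0,0,0],[0,0,-13,0,0,0,0],[0,0,-18,0,0,0,0],[0,0,-23,0,0,0,0],[0,0,-27,0,0,0,0],[0,0,-30,0,0,0,0],[0,0,-30,0,0,0,0]]
  ]
}}

```text
time_s: 9.42
tool_pos: [0.5275, 0.403, 0.1594]
ee_rot: [0.0, 0.586, 0.81, 0.0]
ft_force: [0.3, 0.1, -1.3]
width: 0.0128
grip_force: 78.0
```

```bash
python3 go.py 528 403 158.5 15; python3 -c "
from h import *
print(observe()['moment'].round(3))"
```

```text
turn [ 0.  -0.   3.2] shift [-0.2  0.4  0.9] t 9.42 yaw 18.2 q6 15.0 [ 0.3  0.1 -1.3]
[-0.031  0.023  0.014]
```

Call:
{"fn": "move_arm", "kwargs": {
  "motion": [
    [[0,0,-3,0,0,0,0],[0,0,-7,0,0,0,0],[0,0,-11,0,0,0,0],[0,0,-15,0,0,0,0],[0,0,-19,0,0,0,0],[0,0,-23,0,0,0,0],[0,0,-27,0,0,0,0],[0,0,-30,0,0,0,0],[0,0,-30,0,0,0,0]]
  ]
}}

```text
time_s: 10.17
tool_pos: [0.5276, 0.4031, 0.1594]
ee_rot: [0.0, 0.357, 0.934, 0.0]
ft_force: [-0.3, -0.5, -0.8]
width: 0.0131
grip_force: 78.1
```

Call:
{"fn": "move_arm", "kwargs": {
  "motion": [
    [[0,0,0,0,0,-1,0],[0,0,0,0,0,-3,0],[0,0,0,0,0,-5,0],[0,0,0,0,0,-7,0],[0,0,0,0,0,-9,0],[0,0,0,0,0,-11,0],[0,0,0,0,0,-13,0],[0,0,0,0,0,-15,0],[0,0,0,0,0,-15,0],[0,0,0,0,0,-15,0]]
  ]
}}

```text
time_s: 11.0
tool_pos: [0.5274, 0.403, 0.1742]
ee_rot: [-0.0, 0.357, 0.934, -0.0]
ft_force: [0.7, 0.2, -5.4]
width: 0.013
grip_force: 77.8
```

```bash
python3 go.py 528 403 320 48; python3 -c "
from h import *
print(observe()['moment'].round(3))"
```

```text
turn [-0.  -0.   0.2] shift [  -0.4    0.4 -145.8] t 11.0 yaw 48.2 q6 -15.0 [ 0.7  0.2 -5.4]
[-0.025  0.039  0.018]
```

The load has risen by about 4 N, so the carrier is hooked.

Call:
{"fn": "move_arm", "kwargs": {
  "motion": [
    [[0,0,0,0,0,-3,0],[0,0,0,0,0,-9,0],[0,0,0,0,0,-17,0],[0,0,0,0,0,-26,0],[0,0,0,0,0,-36,0],[0,0,0,0,0,-46,0],[0,0,0,0,0,-56,0],[0,0,0,0,0,-66,0],[0,0,0,0,0,-72,0],[0,0,0,0,0,-75,0]]
  ]
}}

```text
time_s: 11.83
tool_pos: [0.5281, 0.4034, 0.2515]
ee_rot: [0.001, 0.357, 0.934, 0.001]
ft_force: [0.4, 0.1, -4.4]
width: 0.013
grip_force: 77.9
```

Call:
{"fn": "move_arm", "kwargs": {
  "motion": [
    [[0,0,0,0,0,-3,0],[0,0,0,0,0,-9,0],[0,0,0,0,0,-17,0],[0,0,0,0,0,-26,0],[0,0,0,0,0,-36,0],[0,0,0,0,0,-46,0],[0,0,0,0,0,-58,0],[0,0,0,0,0,-68,0],[0,0,0,0,0,-76,0],[0,0,0,0,0,-80,0]]
  ]
}}

```text
time_s: 12.67
tool_pos: [0.528, 0.4033, 0.3318]
ee_rot: [0.001, 0.357, 0.934, 0.001]
ft_force: [0.8, 0.4, -4.1]
width: 0.0129
grip_force: 78.0
```

Call:
{"fn": "move_arm", "kwargs": {
  "motion": [
    [[0,0,0,0,0,0,0],[0,0,0,0,0,0,0],[0,0,0,0,0,0,0],[0,0,0,0,0,0,0]]
  ]
}}

```text
time_s: 13.0
tool_pos: [0.5272, 0.4028, 0.3281]
ee_rot: [-0.001, 0.356, 0.934, -0.001]
ft_force: [0.2, 0.3, -4.7]
width: 0.0132
grip_force: 78.0
```

```bash
python3 - <<'E'
from h import *
a=[]
for n in('top','scene'):
    im,d,W,p,T=cloud(n); a.append(im)
cv2.imwrite('pics/v2.png',cv2.resize(np.hstack([a[0][120:270,180:410],a[1][130:280,260:490]]),(800,260)))
E
python3 go.py 554 -33 329 48
```

```text
turn [-0.1 -0.   0.2] shift [-3.103e+02 -3.073e+02 -3.000e-01] t 13.1 yaw 48.2 q6 -15.0 [ 0.3  0.8 -5.3]
```

View pics/v2.png

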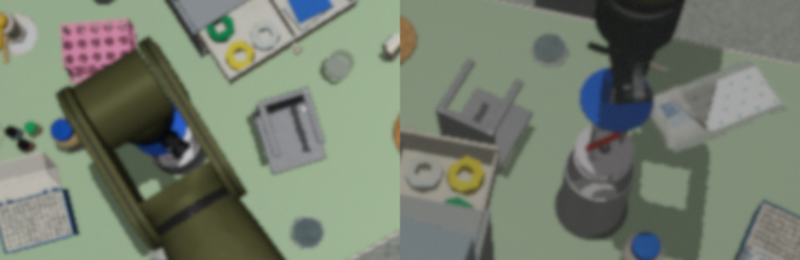

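The carrier hangs upright below the guard, clear above the canister rim (scene crop about (600,160)). I carry it smoothly to the mat.

Call:
{"fn": "move_arm", "kwargs": {
  "motion": [
    [[0,0,0,-2,-2,0,0],[0,0,0,-5,-5,0,0],[0,0,0,-10,-10,0,0],[0,0,0,-17,-17,0,0],[0,0,0,-25,-25,0,0],[0,0,0,-35,-35,0,0],[0,0,0,-46,-46,0,0],[0,0,0,-58,-58,0,0],[0,0,0,-70,-70,0,0],[0,0,0,-83,-82,0,0]]
  ]
}}

```text
time_s: 13.93
tool_pos: [0.5347, 0.2845, 0.3295]
ee_rot: [0.0, 0.357, 0.934, -0.0]
ft_force: [0.5, -0.9, -5.0]
width: 0.0131
grip_force: 77.9
```

Call:
{"fn": "move_arm", "kwargs": {
  "motion": [
    [[0,0,0,-13,-13,0,0],[0,0,0,-26,-26,0,0],[0,0,0,-39,-39,0,0],[0,0,0,-52,-52,0,0],[0,0,0,-65,-65,0,0],[0,0,0,-78,-77,0,0],[0,0,0,-91,-90,0,0],[0,0,0,-104,-103,0,0],[0,0,0,-117,-116,0,0],[0,0,0,-130,-129,0,0]]
  ]
}}

```text
time_s: 14.77
tool_pos: [0.5453, 0.1015, 0.3296]
ee_rot: [0.0, 0.357, 0.934, -0.0]
ft_force: [-0.1, -0.7, -5.0]
width: 0.0131
grip_force: 77.9
```

Call:
{"fn": "move_arm", "kwargs": {
  "motion": [
    [[0,0,0,-13,-13,0,0],[0,0,0,-26,-26,0,0],[0,0,0,-39,-39,0,0],[0,0,0,-51,-50,0,0],[0,0,0,-62,-61,0,0],[0,0,0,-72,-71,0,0],[0,0,0,-81,-80,0,0],[0,0,0,-88,-87,0,0],[0,0,0,-94,-93,0,0],[0,0,0,-97,-96,0,0]]
  ]
}}

```text
time_s: 15.6
tool_pos: [0.554, -0.0337, 0.3294]
ee_rot: [0.0, 0.357, 0.934, -0.0]
ft_force: [0.5, -1.7, -4.8]
width: 0.0129
grip_force: 77.9
```

Call:
{"fn": "move_arm", "kwargs": {
  "motion": [
    [[0,0,0,0,0,1,0],[0,0,0,0,0,1,0],[0,0,0,0,0,1,0],[0,0,0,0,0,1,0]]
  ]
}}

```text
time_s: 15.93
tool_pos: [0.5542, -0.0318, 0.3283]
ee_rot: [-0.0, 0.356, 0.934, 0.0]
ft_force: [-0.3, -0.5, -5.2]
width: 0.0129
grip_force: 77.9
```

```bash
python3 - <<'E'
from h import *
a=[]
for n in('top','scene'):
    im,d,W,p,T=cloud(n); a.append(im)
cv2.imwrite('pics/v3.png',cv2.resize(np.hstack([a[0][120:270,320:550],a[1][50:200,140:370]]),(800,260)))
E
python3 go.py 554.5 -32.5 180 48
```

```text
turn [ 0.  -0.   0.3] shift [ -0.6  -0.2 148.3] t 16.03 yaw 48.3 q6 -57.0 [-0.1 -0.1 -5.4]
```

View pics/v3.png

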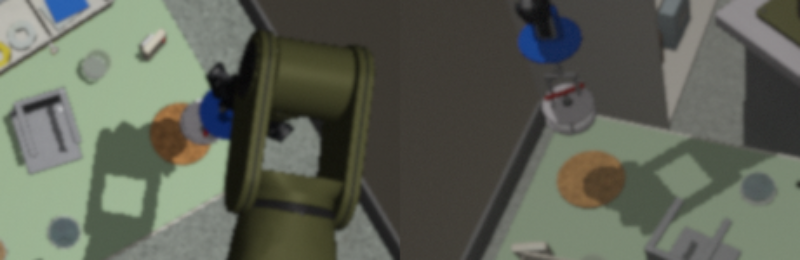

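The carrier hangs over the mat, about where perspective would put it. I lower it.

Call:
{"fn": "move_arm", "kwargs": {
  "motion": [
    [[0,0,0,0,0,4,0],[0,0,0,0,0,12,0],[0,0,0,0,0,22,0],[0,0,0,0,0,34,0],[0,0,0,0,0,46,0],[0,0,0,0,0,58,0],[0,0,0,0,0,70,0],[0,0,0,0,0,80,0],[0,0,0,0,0,87,0],[0,0,0,0,0,90,0]]
  ]
}}

```text
time_s: 16.87
tool_pos: [0.5535, -0.0323, 0.2363]
ee_rot: [-0.001, 0.357, 0.934, -0.0]
ft_force: [0.4, 0.7, -4.4]
width: 0.0131
grip_force: 77.8
```

Call:
{"fn": "move_arm", "kwargs": {
  "motion": [
    [[0,0,0,0,0,4,0],[0,0,0,0,0,10,0],[0,0,0,0,0,18,0],[0,0,0,0,0,26,0],[0,0,0,0,0,34,0],[0,0,0,0,0,42,0],[0,0,0,0,0,49,0],[0,0,0,0,0,53,0],[0,0,0,0,0,54,0],[0,0,0,0,0,54,0]]
  ]
}}

```text
time_s: 17.7
tool_pos: [0.554, -0.0324, 0.1838]
ee_rot: [-0.0, 0.356, 0.934, -0.0]
ft_force: [1.3, 0.8, -4.4]
width: 0.013
grip_force: 77.9
```

```bash
python3 go.py 554.5 -32.5 168 48
```

```text
turn [-0.  -0.   0.2] shift [-0.4  0.3 15.8] t 17.7 yaw 48.2 q6 -57.0 [ 1.3  0.8 -4.4]
```

Call:
{"fn": "move_arm", "kwargs": {
  "motion": [
    [[0,0,0,0,0,2,0],[0,0,0,0,0,4,0],[0,0,0,0,0,6,0],[0,0,0,0,0,8,0],[0,0,0,0,0,9.5,0],[0,0,0,0,0,11,0],[0,0,0,0,0,12,0],[0,0,0,0,0,13,0],[0,0,0,0,0,14,0],[0,0,0,0,0,14,0]]
  ]
}}

```text
time_s: 18.53
tool_pos: [0.5541, -0.0324, 0.1701]
ee_rot: [-0.0, 0.357, 0.934, -0.0]
ft_force: [-0.0, -0.5, -5.5]
width: 0.0129
grip_force: 77.9
```

Call:
{"fn": "move_arm", "kwargs": {
  "motion": [
    [[0,0,0,0,0,0.6,0],[0,0,0,0,0,1.2,0],[0,0,0,0,0,1.8,0],[0,0,0,0,0,2,0],[0,0,0,0,0,2,0]]
  ]
}}

```text
time_s: 18.95
tool_pos: [0.5544, -0.0325, 0.1688]
ee_rot: [0.0, 0.356, 0.934, 0.0]
ft_force: [0.0, 0.2, -2.8]
width: 0.0134
grip_force: 78.3
```

Touching down. I lower another 4 mm.

Call:
{"fn": "move_arm", "kwargs": {
  "motion": [
    [[0,0,0,0,0,0.8,0],[0,0,0,0,0,1.6,0],[0,0,0,0,0,2.4,0],[0,0,0,0,0,3.2,0],[0,0,0,0,0,4,0],[0,0,0,0,0,4.3,0],[0,0,0,0,0,4.3,0],[0,0,0,0,0,4.3,0]]
  ]
}}

```text
time_s: 19.62
tool_pos: [0.5542, -0.0324, 0.164]
ee_rot: [-0.0, 0.357, 0.934, 0.0]
ft_force: [-0.3, -0.4, -1.3]
width: 0.0132
grip_force: 78.4
```

```bash
python3 go.py 554.5 -32.5 168 48
```

```text
turn [ 0.  -0.   0.2] shift [-0.3  0.1 -4. ] t 19.62 yaw 48.2 q6 -57.0 [-0.3 -0.4 -1.3]
```

Call:
{"fn": "move_arm", "kwargs": {
  "motion": [
    [[0,0,0,0,0,1,0],[0,0,0,0,0,2,0],[0,0,2,0,0,2.3,0],[0,0,7,0,0,2.3,0],[0,0,13,0,0,2.3,0],[0,0,19,0,0,2.3,0],[0,0,25,0,0,2.3,0],[0,0,31,0,0,2.3,0],[0,0,37,0,0,2.3,0],[0,0,40,0,0,2.3,0]]
  ]
}}

```text
time_s: 20.45
tool_pos: [0.5542, -0.0324, 0.1616]
ee_rot: [-0.0, 0.656, 0.755, -0.0]
ft_force: [0.2, -0.9, -0.7]
width: 0.013
grip_force: 78.4
```

Call:
{"fn": "move_arm", "kwargs": {
  "motion": [
    [[0,0,5,0,0,0,0],[0,0,11,0,0,0,0],[0,0,17,0,0,0,0],[0,0,23,0,0,0,0],[0,0,29,0,0,0,0],[0,0,35,0,0,0,0],[0,0,40,0,0,0,0],[0,0,42,0,0,0,0],[0,0,42,0,0,0,0]]
  ]
}}

```text
time_s: 21.2
tool_pos: [0.5541, -0.0324, 0.1616]
ee_rot: [-0.0, 0.882, 0.471, -0.0]
ft_force: [-0.7, 0.4, -1.0]
width: 0.0131
grip_force: 78.4
```

```bash
python3 go.py 554.5 -32.5 300 -34; python3 -c "
from h import *
print(observe()['moment'].round(3))"
```

```text
turn [-0.   0.   0.2] shift [ 1.000e-01  3.000e-01 -1.384e+02] t 21.2 yaw -33.8 q6 25.0 [-0.7  0.4 -1. ]
[-0.038  0.013  0.008]
```

Slow rise past the bar first, watching the load.

Call:
{"fn": "move_arm", "kwargs": {
  "motion": [
    [[0,0,0,0,0,-1,0],[0,0,0,0,0,-3,0],[0,0,0,0,0,-5,0],[0,0,0,0,0,-7,0],[0,0,0,0,0,-9,0],[0,0,0,0,0,-11,0],[0,0,0,0,0,-13,0],[0,0,0,0,0,-13,0]]
  ]
}}

```text
time_s: 21.87
tool_pos: [0.5545, -0.0325, 0.1754]
ee_rot: [0.0, 0.882, 0.471, 0.0]
ft_force: [0.6, 0.2, -0.6]
width: 0.0132
grip_force: 78.4
```

Call:
{"fn": "move_arm", "kwargs": {
  "motion": [
    [[0,0,0,0,0,-2,0],[0,0,0,0,0,-5,0],[0,0,0,0,0,-8,0],[0,0,0,0,0,-12,0],[0,0,0,0,0,-16,0],[0,0,0,0,0,-20,0],[0,0,0,0,0,-24,0],[0,0,0,0,0,-25,0]]
  ]
}}

```text
time_s: 22.53
tool_pos: [0.5547, -0.0325, 0.2009]
ee_rot: [0.0, 0.882, 0.471, 0.001]
ft_force: [1.0, 0.7, -0.8]
width: 0.0132
grip_force: 78.4
```

Call:
{"fn": "move_arm", "kwargs": {
  "motion": [
    [[0,0,0,0,0,-5,0],[0,0,0,0,0,-15,0],[0,0,0,0,0,-30,0],[0,0,0,0,0,-45,0],[0,0,0,0,0,-60,0],[0,0,0,0,0,-75,0],[0,0,0,0,0,-88,0],[0,0,0,0,0,-95,0],[0,0,0,0,0,-95,0]]
  ]
}}

```text
time_s: 23.28
tool_pos: [0.5551, -0.0326, 0.2975]
ee_rot: [0.001, 0.882, 0.471, 0.002]
ft_force: [0.1, 0.1, -2.1]
width: 0.0134
grip_force: 78.4
```

```bash
python3 go.py 551.5 207.5 293 -57
```

```text
turn [ 0.2 -0.1 23.2] shift [ 197.5 -136.5    4.3] t 23.28 yaw -33.8 q6 25.0 [ 0.1  0.1 -2.1]
```

Call:
{"fn": "move_arm", "kwargs": {
  "motion": [
    [[0,0,3,10,-7,1,0],[0,0,6,35,-24,1,0],[0,0,10,65,-45,1,0],[0,0,14,95,-66,1,0],[0,0,18,125,-86,1,0],[0,0,21,155,-107,1,0],[0,0,23,180,-124,1,0],[0,0,23,193,-133,1,0],[0,0,23,197.5,-136.5,1,0],[0,0,23,197.5,-136.5,1,0]]
  ]
}}

```text
time_s: 24.12
tool_pos: [0.5499, 0.2086, 0.2926]
ee_rot: [0.0, 0.958, 0.287, -0.001]
ft_force: [0.1, -0.5, -1.2]
width: 0.0132
grip_force: 78.5
```

Call:
{"fn": "move_arm", "kwargs": {
  "motion": [
    [[0,0,0,0,0,0,0],[0,0,0,0,0,0,0],[0,0,0,0,0,0,0]]
  ]
}}

```text
time_s: 24.37
tool_pos: [0.5507, 0.2063, 0.2936]
ee_rot: [0.0, 0.958, 0.285, -0.0]
ft_force: [-0.5, 0.8, -1.1]
width: 0.0129
grip_force: 78.5
```

```bash
python3 - <<'E'
from h import *
a=[]
for n in('top','scene'):
    im,d,W,p,T=cloud(n); a.append(im)
    H,S,V=cv2.split(cv2.cvtColor(im,cv2.COLOR_BGR2HSV)); Z=W[...,2]
    D=np.hypot(W[...,0]-.554,W[...,1]+.033)
    g=(D<.05)&(S<60)&(Z>.025)&(Z<.045); q=W[g]; print(n,'plate',len(q),q[:,:2].mean(0) if len(q) else 0,cv2.minEnclosingCircle(q[:,:2].astype('f4')) if len(q) else 0, np.median(q[:,2]))
cv2.imwrite('pics/v4.png',cv2.resize(np.hstack([a[0][120:270,270:500],a[1][90:240,200:430]]),(800,260)))
E
python3 go.py 551.5 207.5 141.5 -57
```

```text
top plate 371 [ 0.55339989 -0.03323896] ((0.5536068081855774, -0.03467496111989021), 0.035923607647418976) 0.03323293943463601
scene plate 376 [ 0.56090996 -0.02949207] ((0.5600998997688293, -0.03444388881325722), 0.03740696981549263) 0.03297469507366402
turn [ 0.  -0.   0.1] shift [  1.2  -0.4 152.3] t 24.47 yaw -56.9 q6 72.0 [-1.1  0.1 -0.7]
```

View pics/v4.png

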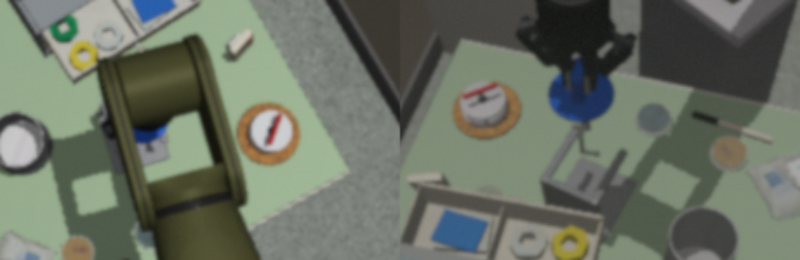

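The carrier stands centred on the mat, 3 mm or less off. Now I lower the picker into the stand.

Call:
{"fn": "move_arm", "kwargs": {
  "motion": [
    [[0,0,0,1,0,6,0],[0,0,0,1,0,20,0],[0,0,0,1,0,38,0],[0,0,0,1,0,56,0],[0,0,0,1,0,76,0],[0,0,0,1,0,96,0],[0,0,0,1,0,116,0],[0,0,0,1,0,132,0],[0,0,0,1,0,141,0],[0,0,0,1,0,144,0]]
  ]
}}

```text
time_s: 25.3
tool_pos: [0.5496, 0.2076, 0.1463]
ee_rot: [-0.0, 0.958, 0.286, -0.003]
ft_force: [-0.7, -0.6, -2.5]
width: 0.0129
grip_force: 78.5
```

Call:
{"fn": "move_arm", "kwargs": {
  "motion": [
    [[0,0,0,0,0,1.5,0],[0,0,0,0,0,3,0],[0,0,0,0,0,4.5,0],[0,0,0,0,0,6,0],[0,0,0,0,0,7.5,0],[0,0,0,0,0,7.5,0],[0,0,0,0,0,7.5,0]]
  ]
}}

```text
time_s: 25.88
tool_pos: [0.5514, 0.2082, 0.1425]
ee_rot: [0.0, 0.958, 0.286, 0.0]
ft_force: [-1.1, 0.4, -0.7]
width: 0.013
grip_force: 78.5
```

```bash
python3 go.py 551.5 207.5 141.5 -57
```

```text
turn [ 0.  -0.   0.2] shift [-0.3  0.6  1. ] t 25.88 yaw -56.8 q6 72.0 [-1.1  0.4 -0.7]
```

Nearly seated. I lower another 1 mm and open.

Call:
{"fn": "move_arm", "kwargs": {
  "motion": [
    [[0,0,0,0,0,0.7,0],[0,0,0,0,0,1.2,0],[0,0,0,0,0,1.2,0],[0,0,0,0,0,1.2,0.3],[0,0,0,0,0,1.2,0.6],[0,0,0,0,0,1.2,1],[0,0,0,0,0,1.2,1],[0,0,0,0,0,1.2,1],[0,0,0,0,0,1.2,1],[0,0,0,0,0,1.2,1]]
  ]
}}

```text
time_s: 26.72
tool_pos: [0.5514, 0.2082, 0.141]
ee_rot: [-0.0, 0.958, 0.286, -0.0]
ft_force: [-0.4, 0.6, -0.2]
width: 0.0854
grip_force: 0.0
```

Call:
{"fn": "move_arm", "kwargs": {
  "motion": [
    [[0,0,0,0,0,-3,1],[0,0,0,0,0,-10,1],[0,0,0,0,0,-22,1],[0,0,0,0,0,-40,1],[0,0,0,0,0,-65,1],[0,0,0,0,0,-90,1],[0,0,0,0,0,-115,1],[0,0,0,0,0,-130,1],[0,0,0,0,0,-130,1]]
  ]
}}

```text
time_s: 27.47
tool_pos: [0.5536, 0.2088, 0.2779]
ee_rot: [0.0, 0.958, 0.286, 0.005]
ft_force: [-0.4, -0.5, -0.1]
width: 0.0853
grip_force: 0.0
```

```bash
python3 - <<'E'
from h import *
im,d,W,p,T=cloud('scene'); o=observe(); print(o['time_s'],o['tool_pos'].round(3),o['width'])
H,S,V=cv2.split(cv2.cvtColor(im,cv2.COLOR_BGR2HSV)); Z=W[...,2]
D=np.hypot(W[...,0]-.5515,W[...,1]-.207)
q=W[(H>100)&(H<130)&(S>120)&(D<.07)&(Z>.11)&(Z<.145)]
print(len(q),np.median(q[:,2]),cv2.minEnclosingCircle(q[:,:2].astype('f4')))
cv2.imwrite('pics/v5.png',cv2.resize(im[90:240,200:430],(690,450)))
E
```

```text
27.5167 [0.553 0.209 0.275] 0.08528334212872872
580 0.1290932742399537 ((0.5543133616447449, 0.20782189071178436), 0.039497267454862595)
```

View pics/v5.png

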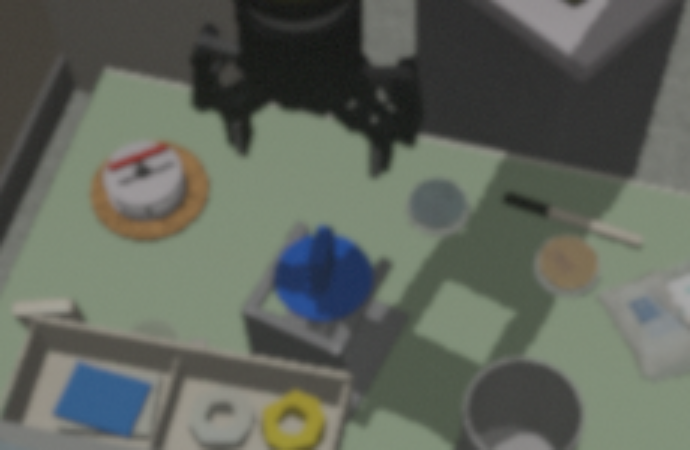

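The picker hangs in its stand at (323,275), with its guard within 1 mm of the starting place, and the carrier stands on the mat at (145,180).

```bash
python3 -c "
from cell import hand_in
print(hand_in())"
```

```text
the job is handed in; nothing more can be done
None
```

I handed the job in at about 27.5 s. The carrier stands upright on the cork mat within about 3 mm of its centre, and the picker hangs back on its stand within about 1 mm of where it started. The hand-in gave no verdict.

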